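Find the full wire tin by its weight

TASK

One of the three look-alike green tins still holds a full reel of copper wire, the other two only a bare reel: lift them to feel which is heavy. First stand the two light tins in the bays of the blue drip tray, one in each, and only then set the heavy tin gently in the middle of the kitchen scale's pan to be weighed. Keep the tins upright and leave the mister bottle, pot, pliers and spatula where they are.

Things in the scene. Friction and masses are not known exactly. Their poses are not given: they have to be found in the camera images.
- tin_a: one of three look-alike closed green steel tins, 76 x 76 mm, 80 mm high; on its fixed lid a wooden grip block 64 mm long (tin's x), 16 mm thick (y), 36 mm high (top 116 mm above the underside). Weighs 0.2 to 0.26 kg with a bare reel in it, 0.53 to 0.77 kg with the full reel; which is full cannot be seen and changes each start. Origin: centre of the underside.
- tin_b: one of three look-alike closed green steel tins, 76 x 76 mm, 80 mm high; on its fixed lid a wooden grip block 64 mm long (tin's x), 16 mm thick (y), 36 mm high (top 116 mm above the underside). Weighs 0.2 to 0.26 kg with a bare reel in it, 0.53 to 0.77 kg with the full reel; which is full cannot be seen and changes each start. Origin: centre of the underside.
- tin_c: one of three look-alike closed green steel tins, 76 x 76 mm, 80 mm high; on its fixed lid a wooden grip block 64 mm long (tin's x), 16 mm thick (y), 36 mm high (top 116 mm above the underside). Weighs 0.2 to 0.26 kg with a bare reel in it, 0.53 to 0.77 kg with the full reel; which is full cannot be seen and changes each start. Origin: centre of the underside.
- tray: blue plastic drip tray, fixed, 205 mm (its x) x 102 mm (its y), 24 mm high, walls, divider and floor 5 mm thick; a divider across the middle makes two bays of 95 x 92 mm inside. A tin fits only with its sides along the bay's (any quarter turn). Tray and scale may swap sides. Origin: centre of the underside.
- bay_1 (a point): centre of the inner floor of the tray's bay on its -x side, 5 mm above the table
- bay_2 (a point): centre of the inner floor of the tray's bay on its +x side, 5 mm above the table
- scale: white mechanical kitchen scale, fixed, base 160 x 160 x 45 mm with a sprung square aluminium pan 150 x 150 mm above it. Origin: centre of the base's underside.
- pan_top (a point): centre of the pan's upper face, 66 mm above the table when unloaded; sinks with the pan
- pan (a joint): how far the pan has sunk, m: 0 unloaded, 0.012 at its end stop; a light tin sinks it under 1 mm, the full tin 6 to 12 mm
- mister: bystander, loose: clear spray bottle with an orange head, 64 mm across, 175 mm high, nozzle reaching 45 mm from its axis along its -x; stands among the tins in a place that varies. Origin: centre of the underside.
- turntable: bystander: round wooden bonsai turntable, 210 mm across, 50 mm high, with the pot on it. Origin: centre of the underside.
- pot: bystander, loose: shallow grey ceramic pot 130 x 175 mm, 45 mm high, on the turntable. Origin: centre of the underside.
- pliers: bystander, loose: jin pliers with red handles, 195 mm long along their x, 14 mm high, lying flat. Origin: near mid-length at the underside.
- spatula: bystander, loose: wooden spatula 200 mm long along its x, lying flat. Origin: on its underside.

How it is judged:
By the outcome, as a careful person would: the job done as asked, in the order asked, and still so for the second after the job is handed in, with the robot touching nothing.
It also fails if it takes over 72 s, if anything falls off the work surface, if the arm or the gripper's body presses on something with over 40 N, if the wrist force passes 120 N, or if a joint passes its speed limit or range.

ROBOT

A 7-joint arm with a two-finger parallel gripper is mounted at the origin on the work surface. World frame = base frame: x ahead of the robot, y to its left, z up, the work surface at z = 0. Lengths are in m, angles in degrees, forces in N, time in s.
With the tool pointing down it reaches from about 0.425 to 0.825 m from the base axis. Payload 3.6 kg.
Tool frame: the origin (TCP) lies between the finger pads; the fingertips stand 8 mm ahead of it and the grasp point (between the pads) lies 11 mm behind it; z points along the fingers, y is the line along which they close (so a half turn about z gives the same grasp; the last joint's range is limited). The gripper opens to 85 mm and grips with 20 to 120 N. Pads are 22 mm wide; open, the fingers measure 114 mm over their backs; the gripper's body (76 mm by 85 mm) begins 54 mm behind the grasp point. The pads swing forward as they close: fully open they stand 13 mm farther back than shut.
Start: joints at [65.002, 35.231, -0.722, 81.555, 0.464, 63.22, -2.315], TCP at [0.259, -0.596, 0.239] pointing down, gripper open.
Joint ranges: [-178.69, 178.69], [-17.37, 117.87], [-77.05, 75.6], [15.02, 138.74], [-78.02, 258.01], [0.78, 113.62], [-162.83, 162.83]. Speed limits (degrees/s): [159.86, 159.86, 180, 180, 180, 180, 180].

INTERFACE

Orientations are given as a 3x3 rotation matrix whose columns are the frame's x, y, z axes.
In Python, from plant import manip gives the robot as it stands. The module is installed in compiled form; this text tells all that it offers.
- The arm moves only by the tool servo_tool, never from a script. Its arguments are lists of equal length, an entry for each row: "delta_pos": the shift along the tool's x, y, z scaled (see below), a list of three; "turn": the turn, a rotation vector about the tool's x, y, z scaled (see below), a list of three; "grip": the opening, from 0 (shut) to 1 (fully open). In form: {"delta_pos": [[x, y, z], ...], "turn": [[ax, ay, az], ...], "grip": [grip, ...]}. A call has 1 to 12 rows; each row shifts and turns the commanded pose from where the row before left it, along the tool's axes as they then stand; what a row does not reach is not made up. The controller multiplies each number of a shift by 0.02 m and each number of a turn by 4 degrees. A row lasts 1/8 s, in which the tool goes at most 62.5 mm and 10.7 degrees, less where a joint would pass 70% of its speed; a pose out of reach is approached as far as the arm can. A call with a number of a shift or a turn outside -1 to 1 is refused whole. A call with a gripper value outside its range is refused whole. The fingers move at their own pace and stop on an object; the grip force is fixed at half the most. Time passes only in rows, so rows that do not move let the fingers close. It gives the time, the measured TCP pose, the force, the opening and the grip force at its end, in the units of the state.
- manip.get_state(): the state, without advancing time (a new reading comes with each control period).
- manip.snapshot(name): name is "scene" or "top" or "wrist"; returns (picture, depth): 400x640x3 uint8, red, green, blue; 400x640 float32, m along the optical axis (not along the pixel's ray), 0 where there is no reading.
- manip.camera_info(name): a dict with "fovy" (degrees; the focal length in pixels is half the picture's height over the tangent of half this angle, whatever the lens; pixels are square), "cx", "cy" (the principal point, pixels), "rvec" (rotation vector, rad) and "tvec" (3), from world to camera coordinates, as OpenCV has them. Camera axes: x right, y down, z forward; pixel columns grow to the right and rows downward; lengths in m; the calibration is good to about 2 mm. A picture is of the moment at which its call begins: read the wrist's pose just before it. camera_info takes no time and is no camera call; for the wrist camera it gives the pose at the moment of the call.
- manip.hand_in(): hands the job in; it is judged then, once.
Trained networks look in the newest picture that a camera, given by its name, has taken for a name from the list of things; names that differ only in an ending like _2 or _b are one class to them, and where a whole thing is asked for, a point or a joint stands for the part that bears it (a point fixed in the world has none). Each returns a list of dicts, best first, with "conf" (0 to 1); they miss things now and then, are a little off and sometimes report something else, mostly with a low value. They report only what shows in the picture. A call takes as long as a camera call.
- manip.silhouettes(camera, target): "mask" (400x640 bool, what is visible of it) and "box" ([left, top, width, height] in pixels, round what is visible of it).
The state is a dict: "clock": time; "qpos": joint angles; "qd": joint speeds; "joint_efforts": joint torques, N m; "tcp_pos": TCP position; "tcp_rot": TCP orientation; "contact_force": force on the tool from outside, world axes, zero at the start; "moment": the same for the moment, N m; "finger_gap": finger opening in m; "grip_force": force on a finger pad.
Only numpy, scipy, OpenCV 4.12 (cv2) and the standard library are available. Lean on these libraries where they do the work, as an engineer would, in place of code of your own. Each camera call takes 0.05 s, during which the arm holds its last target. There are 200 camera calls.

## Working session

There is one attempt and no reset: what is moved stays moved. The work goes in short steps, Python scripts to look and compute and a tool call to move; the robot and the scene stay as the last step left them, time stands still between calls to the robot, and variables do not carry over. Pictures are saved under pics/ and viewed, at most 10 in all, crops included, and the job is handed in when it is done.

Besides the shell and the picture viewer there is one more tool, called in YAML: its name, and indented under it one key for each argument. servo_tool: Moves the arm, as the interface text tells. Shifts and turns lie within -1 to 1; 1 stands for 0.02 m of shift or 4 degrees of turn. Its arguments: {"type":"object","properties":{"delta_pos":{"type":"array","items":{"type":"array","items":{"type":"number"}}},"turn":{"type":"array","items":{"type":"array","items":{"type":"number"}}},"grip":{"type":"array","items":{"type":"number"}}},"required":["delta_pos","turn","grip"]}

```bash
mkdir -p pics; cat > h.py <<'E'
import numpy as np, cv2
from plant import manip
def cam(n):
    c=manip.camera_info(n); R=cv2.Rodrigues(np.array(c['rvec'],float))[0]; t=np.array(c['tvec'],float).ravel()
    return 200/np.tan(np.radians(c['fovy'])/2),c['cx'],c['cy'],R,t
def cloud(n,depth,C=None):
    f,cx,cy,R,t=C or cam(n); v,u=np.mgrid[0:400,0:640]
    P=np.stack([(u-cx)/f*depth,(v-cy)/f*depth,depth],-1)
    return (P-t)@R
def save(n,im): cv2.imwrite('pics/'+n+'.png',im[:,:,::-1])
E
python3 - <<'E'
from h import *
s=manip.get_state(); print(s['clock'],s['tcp_pos'],s['tcp_rot'],s['contact_force'],s['finger_gap'])
for n in ['top','scene']:
    im,d=manip.snapshot(n); save(n+'0',im); W=cloud(n,d); np.save(n+'0.npy',W)
    print(n,manip.camera_info(n))
    for T in ['tin_a','tray','scale','mister','turntable','pliers','spatula']:
        for r in manip.silhouettes(n,T):
            m=r['mask']&(d>0)
            if r['conf']<.3 or m.sum()<20: continue
            p=W[m]; zt=np.percentile(p[:,2],98); q=p[p[:,2]>zt-.012]
            (c,sz,a)=cv2.minAreaRect((q[:,:2]*1000).astype(np.float32))
            print(T,round(r['conf'],2),r['box'],'zt',zt.round(3),'rect',np.round(c),np.round(sz),round(a,1),len(q))
E
```

```text
0.0 [ 0.25870086 -0.59548479  0.23812431] [[ 9.17167879e-01  3.98499565e-01 -1.08505640e-03]
 [ 3.98501039e-01 -9.17164860e-01  2.35423645e-03]
 [-5.70133962e-05 -2.59162615e-03 -9.99996640e-01]] [ 0.2505764   0.24700249 -0.24764756] 0.08557499638485512
top {'fovy': 47.575499517076636, 'cx': 321.13309517209376, 'cy': 202.20769545671718, 'rvec': array([ 2.11075656, -2.15770662,  0.13802587]), 'tvec': array([0.02093193, 0.62557266, 1.01435977])}
tin_a 0.88 [257.8, 253.8, 47.3, 45.2] zt 0.117 rect [459. 100.] [16. 64.] 66.9 233
tin_a 0.74 [344.0, 251.7, 41.3, 39.9] zt 0.117 rect [466. -86.] [16. 64.] 12.7 226
tin_a 0.69 [334.4, 185.5, 43.8, 49.9] zt 0.117 rect [605. -73.] [16. 64.] 26.2 222
tray 0.78 [154.9, 216.8, 64.0, 94.1] zt 0.026 rect [494. 327.] [103. 205.] 76.0 816
tray 0.65 [429.1, 204.4, 72.3, 73.2] zt 0.069 rect [ 532. -319.] [151. 150.] 82.8 4421
scale 0.92 [420.4, 203.6, 82.8, 76.8] zt 0.069 rect [ 532. -319.] [151. 150.] 82.7 4420
mister 0.8 [271.5, 197.1, 31.0, 26.5] zt 0.177 rect [593.  84.] [62. 26.] 9.4 333
turntable 0.59 [277.4, 85.4, 84.1, 82.6] zt 0.054 rect [810.  
[... 548 characters left out ...]
 65.] 10.9 138
tin_a 0.87 [274.4, 194.1, 39.1, 52.7] zt 0.118 rect [607. -76.] [17. 65.] 29.1 141
tin_a 0.81 [291.6, 136.3, 34.7, 46.1] zt 0.119 rect [462.  96.] [16. 65.] 66.4 99
tray 0.56 [160.5, 216.8, 81.6, 63.2] zt 0.072 rect [ 533. -321.] [150. 154.] 82.8 2791
scale 0.9 [159.9, 218.2, 84.2, 75.3] zt 0.071 rect [ 533. -321.] [151. 154.] 82.8 2840
mister 0.73 [323.4, 149.7, 26.1, 61.2] zt 0.178 rect [596.  81.] [63. 29.] 12.5 164
turntable 0.66 [332.3, 220.9, 79.6, 62.8] zt 0.056 rect [828. -17.] [203. 158.] 19.8 1181
pliers 0.69 [232.4, 276.4, 66.9, 50.6] zt 0.018 rect [ 732. -271.] [194.  56.] 3.4 692
spatula 0.88 [386.9, 177.4, 59.7, 31.6] zt 0.023 rect [797. 283.] [105.  21.] 4.3 193
```

View pics/top0.png

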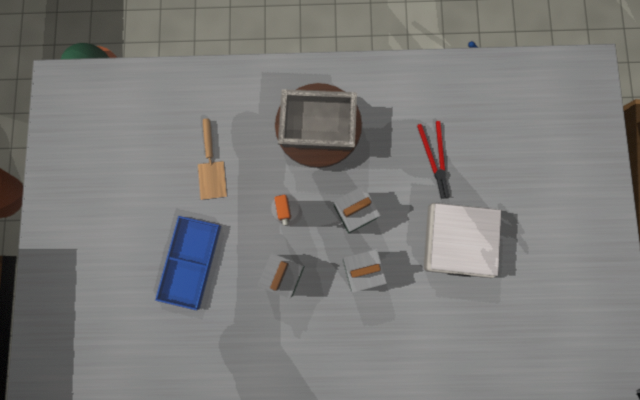

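View pics/scene0.png

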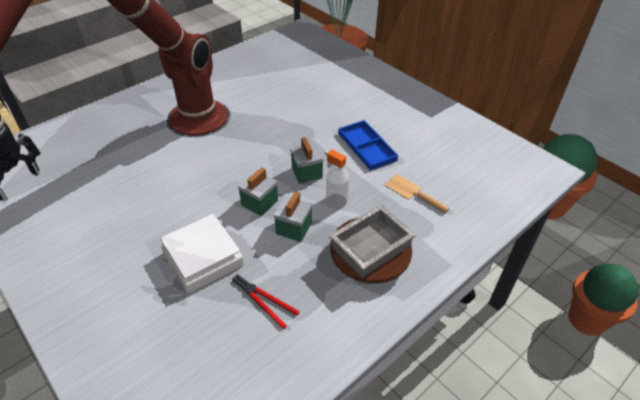

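```bash
cat >> h.py <<'E'
def pose():
    s=manip.get_state(); R=np.array(s['tcp_rot']); p=s['tcp_pos']
    return s,np.array([*p,np.degrees(np.arctan2(R[1,0],R[0,0]))])
def seg(p,q,n=None):
    """constant body-twist rows (shift in the frame, then turn) from (x,y,z,phi) p to q"""
    dphi=(q[3]-p[3]+180)%360-180
    for N in ([n] if n else range(1,200)):
        th=np.radians(p[3]+dphi/N*np.arange(N)); M=[np.array([[np.cos(t),np.sin(t)],[np.sin(t),-np.cos(t)]]) for t in th]
        d=np.linalg.solve(sum(M),np.subtract(q[:2],p[:2])); dz=(p[2]-q[2])/N
        u=np.array([*d,dz])/.02; w=-dphi/N/4
        if n or (abs(u).max()<=1 and abs(w)<=1): break
    path=np.array(p[:2])+np.cumsum([m@d for m in M],0)
    print('N',N,'shift',u.round(3),'turn',round(w,3),'minR',np.hypot(*path.T).min().round(3),'mid',path[N//2].round(3))
E
python3 - <<'E'
from h import *
s,p=pose(); print(p)
seg(p,[.466,-.086,.19,102.7]); seg(p,[.466,-.086,.19,102.7],36)
E
```

```text
[ 0.25896152 -0.5961487   0.23930827 23.47799087]
N 30 shift [ 0.989 -0.106  0.082] turn -0.66 minR 0.474 mid [ 0.461 -0.36 ]
N 36 shift [ 0.825 -0.086  0.068] turn -0.55 minR 0.474 mid [ 0.46  -0.363]
```

servo_tool:
  delta_pos:
    - [0.989,-0.106,0.082]
    - [0.989,-0.106,0.082]
    - [0.989,-0.106,0.082]
    - [0.989,-0.106,0.082]
    - [0.989,-0.106,0.082]
    - [0.989,-0.106,0.082]
    - [0.989,-0.106,0.082]
    - [0.989,-0.106,0.082]
    - [0.989,-0.106,0.082]
    - [0.989,-0.106,0.082]
    - [0.989,-0.106,0.082]
    - [0.989,-0.106,0.082]
  turn:
    - [0,0,-0.66]
    - [0,0,-0.66]
    - [0,0,-0.66]
    - [0,0,-0.66]
    - [0,0,-0.66]
    - [0,0,-0.66]
    - [0,0,-0.66]
    - [0,0,-0.66]
    - [0,0,-0.66]
    - [0,0,-0.66]
    - [0,0,-0.66]
    - [0,0,-0.66]
  grip: [0.5,0.5,0.5,0.5,0.5,0.5,0.5,0.5,0.5,0.5,0.5,0.5]

```text
clock: 2.3
tcp_pos: [0.4289, -0.4309, 0.2196]
tcp_rot: [[0.569, 0.822, 0.0], [0.822, -0.569, 0.0], [0.0, 0.0, -1.0]]
contact_force: [0.9, -0.2, -0.0]
finger_gap: 0.0423
grip_force: 0.0
```

servo_tool:
  delta_pos:
    - [0.989,-0.106,0.082]
    - [0.989,-0.106,0.082]
    - [0.989,-0.106,0.082]
    - [0.989,-0.106,0.082]
    - [0.989,-0.106,0.082]
    - [0.989,-0.106,0.082]
    - [0.989,-0.106,0.082]
    - [0.989,-0.106,0.082]
    - [0.989,-0.106,0.082]
    - [0.989,-0.106,0.082]
    - [0.989,-0.106,0.082]
    - [0.989,-0.106,0.082]
  turn:
    - [0,0,-0.66]
    - [0,0,-0.66]
    - [0,0,-0.66]
    - [0,0,-0.66]
    - [0,0,-0.66]
    - [0,0,-0.66]
    - [0,0,-0.66]
    - [0,0,-0.66]
    - [0,0,-0.66]
    - [0,0,-0.66]
    - [0,0,-0.66]
    - [0,0,-0.66]
  grip: [0.5,0.5,0.5,0.5,0.5,0.5,0.5,0.5,0.5,0.5,0.5,0.5]

```text
clock: 3.8
tcp_pos: [0.486, -0.2022, 0.1999]
tcp_rot: [[0.052, 0.999, 0.0], [0.999, -0.052, 0.0], [0.0, -0.0, -1.0]]
contact_force: [0.1, 0.6, -0.5]
finger_gap: 0.0429
grip_force: 0.0
```

servo_tool:
  delta_pos:
    - [0.989,-0.106,0.082]
    - [0.989,-0.106,0.082]
    - [0.989,-0.106,0.082]
    - [0.989,-0.106,0.082]
    - [0.989,-0.106,0.082]
    - [0.989,-0.106,0.082]
    - [0,0,0]
  turn:
    - [0,0,-0.66]
    - [0,0,-0.66]
    - [0,0,-0.66]
    - [0,0,-0.66]
    - [0,0,-0.66]
    - [0,0,-0.66]
    - [0,0,0]
  grip: [0.5,0.5,0.5,0.5,0.5,0.5,0.5]

```text
clock: 4.68
tcp_pos: [0.4657, -0.0843, 0.1901]
tcp_rot: [[-0.223, 0.975, -0.0], [0.975, 0.223, 0.001], [0.001, -0.0, -1.0]]
contact_force: [-0.0, -0.1, 0.3]
finger_gap: 0.0425
grip_force: 0.0
```

```bash
python3 - <<'E'
from h import *
s,p=pose(); print(s['clock'],p,s['tcp_rot'][:,2],s['contact_force'],s['finger_gap'])
C=cam('wrist'); im,d=manip.snapshot('wrist'); save('w1',im); W=cloud('wrist',d,C)
m=(W[...,2]>.105)&(W[...,2]<.125)&(d>0)&(np.hypot(W[...,0]-.466,W[...,1]+.086)<.05)
print(m.sum()); 
if m.sum()>20: print(cv2.minAreaRect((W[m][:,:2]*1000).astype(np.float32)))
seg(p,[.466,-.086,.095,102.7])
E
```

```text
4.675 [ 4.65722135e-01 -8.42833005e-02  1.90149928e-01  1.02910660e+02] [-4.66760327e-04  6.31981238e-04 -9.99999691e-01] [-0.04901045 -0.14599304  0.26282273] 0.04252752622454877
1569
((464.86785888671875, -87.19956970214844), (15.943093299865723, 63.750457763671875), 13.3031644821167)
N 5 shift [-0.017 -0.001  0.951] turn 0.011 minR 0.473 mid [ 0.466 -0.085]
```

servo_tool:
  delta_pos:
    - [-0.07,-0.05,0.95]
    - [-0.07,0,0.95]
    - [0,0,0.95]
    - [0,0,0.95]
    - [0,0,0.95]
    - [0,0,0]
    - [0,0,0]
    - [0,0,0]
    - [0,0,0]
    - [0,0,-0.7]
    - [0,0,-0.7]
    - [0,0,0]
  turn:
    - [0,0,-0.1]
    - [0,0,0]
    - [0,0,0]
    - [0,0,0]
    - [0,0,0]
    - [0,0,0]
    - [0,0,0]
    - [0,0,0]
    - [0,0,0]
    - [0,0,0]
    - [0,0,0]
    - [0,0,0]
  grip: [0.5,0.5,0.5,0.5,0.5,0,0,0,0,0,0,0]

```text
clock: 6.22
tcp_pos: [0.4671, -0.0892, 0.1248]
tcp_rot: [[-0.226, 0.974, 0.004], [0.974, 0.226, -0.0], [-0.001, 0.004, -1.0]]
contact_force: [0.3, -0.2, -3.1]
finger_gap: 0.0149
grip_force: 59.0
```

```bash
python3 - <<'E'
from h import *
s,p=pose(); print(s['clock'],p,s['contact_force'],s['moment'],s['finger_gap'],s['grip_force'])
E
```

```text
6.225 [ 4.67117582e-01 -8.92348420e-02  1.24836604e-01  1.03072665e+02] [ 0.3476654  -0.20765612 -3.10417793] [0.01695531 0.05312424 0.0271208 ] 0.014906344577694283 58.99259626865387
```

```bash
python3 - <<'E'
from h import *
s,p=pose(); print(s['contact_force'])
a=p.copy(); a[2]=.225
seg(p,a); seg(a,[.5425,.315,.20,76]); seg(a,[.455,.12,.24,90]); seg([.455,.12,.24,90],[.5425,.315,.2,76]);
E
```

```text
[ 0.3476654  -0.20765612 -3.10417793]
N 6 shift [ 0.     0.    -0.835] turn -0.0 minR 0.476 mid [ 0.467 -0.089]
N 21 shift [0.971 0.184 0.06 ] turn 0.322 minR 0.467 mid [0.483 0.127]
N 11 shift [ 0.953  0.064 -0.068] turn 0.297 minR 0.455 mid [0.455 0.025]
N 11 shift [0.927 0.298 0.182] turn 0.318 minR 0.481 mid [0.497 0.229]
```

servo_tool:
  delta_pos:
    - [0,0,-0.9]
    - [0,0,-1]
    - [0,0,-1]
    - [0,0,-1]
    - [0,0,-1]
    - [0,0,-1]
    - [0.97,0.184,-0.9]
    - [0.97,0.184,-0.8]
    - [0.97,0.184,-0.4]
    - [0.97,0.184,0]
    - [0.97,0.184,0]
    - [0.97,0.184,0]
  turn:
    - [0,0,0]
    - [0,0,0]
    - [0,0,0]
    - [0,0,0]
    - [0,0,0]
    - [0,0,0]
    - [0,0,0.322]
    - [0,0,0.322]
    - [0,0,0.322]
    - [0,0,0.322]
    - [0,0,0.322]
    - [0,0,0.322]
  grip: [0,0,0,0,0,0,0,0,0,0,0,0]

```text
clock: 7.72
tcp_pos: [0.4671, 0.0297, 0.2829]
tcp_rot: [[-0.093, 0.996, -0.001], [0.996, 0.093, -0.0], [-0.0, -0.001, -1.0]]
contact_force: [0.5, 0.2, -1.5]
finger_gap: 0.0153
grip_force: 59.1
```

servo_tool:
  delta_pos:
    - [0.97,0.184,0]
    - [0.97,0.184,0]
    - [0.97,0.184,0]
    - [0.97,0.184,0]
    - [0.97,0.184,0]
    - [0.97,0.184,0.2]
    - [0.97,0.184,0.4]
    - [0.97,0.184,0.6]
    - [0.97,0.184,0.8]
    - [0.97,0.184,0.9]
    - [0.97,0.184,0.9]
    - [0.97,0.184,0.9]
  turn:
    - [0,0,0.322]
    - [0,0,0.322]
    - [0,0,0.322]
    - [0,0,0.322]
    - [0,0,0.322]
    - [0,0,0.322]
    - [0,0,0.322]
    - [0,0,0.322]
    - [0,0,0.322]
    - [0,0,0.322]
    - [0,0,0.322]
    - [0,0,0.322]
  grip: [0,0,0,0,0,0,0,0,0,0,0,0]

```text
clock: 9.22
tcp_pos: [0.5185, 0.2602, 0.1882]
tcp_rot: [[0.176, 0.984, -0.001], [0.984, -0.176, -0.001], [-0.001, -0.001, -1.0]]
contact_force: [0.2, -0.8, -2.8]
finger_gap: 0.0153
grip_force: 59.0
```

servo_tool:
  delta_pos:
    - [0.97,0.184,0.2]
    - [0.97,0.184,0]
    - [0.97,0.184,0]
    - [0,0,0]
  turn:
    - [0,0,0.322]
    - [0,0,0.322]
    - [0,0,0.322]
    - [0,0,0]
  grip: [0,0,0,0]

```text
clock: 9.72
tcp_pos: [0.5404, 0.3163, 0.1846]
tcp_rot: [[0.239, 0.971, -0.001], [0.971, -0.239, 0.001], [0.001, -0.001, -1.0]]
contact_force: [0.0, -1.1, -1.5]
finger_gap: 0.0149
grip_force: 59.0
```

```bash
python3 - <<'E'
from h import *
s,p=pose(); print(s['clock'],p,s['tcp_rot'][:,2],s['contact_force'],s['finger_gap'])
im,d=manip.snapshot('scene'); save('s1',im); W=cloud('scene',d)
print(manip.get_state()['contact_force'])
C=cam('wrist'); im,d=manip.snapshot('wrist'); W=cloud('wrist',d,C)
save('w2',im)
m=(d>0)&(np.abs(W[...,2]-.025)<.012); print(m.sum())
seg(p,[.5425,.315,.101,76])
E
```

```text
9.725 [ 0.54042779  0.31629285  0.18463912 76.17646392] [-9.71057904e-04  9.59918526e-04 -9.99999068e-01] [ 0.03239875 -1.09422359 -1.54292108] 0.014919034467844143
[ 0.83036758 -1.2102625  -2.18002886]
4470
N 5 shift [-0.008  0.023  0.836] turn 0.009 minR 0.626 mid [0.542 0.316]
```

View pics/w2.png

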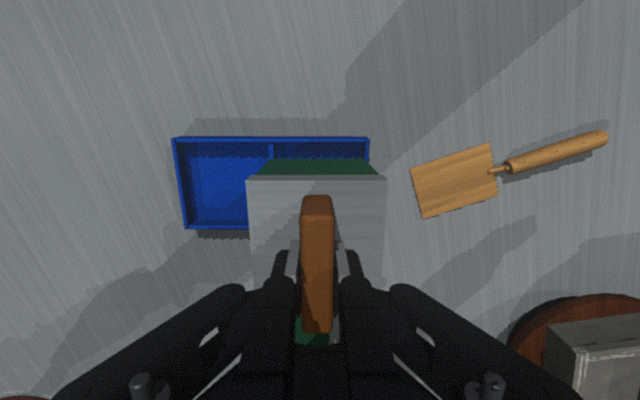

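```bash
cat >> h.py <<'E'
def held(W,d,p):
    """lid-block top rect of the tin in the hand, from the wrist cloud"""
    zb=W[...,2]; q=(d>0)&(zb>p[2]+.005)&(zb<p[2]+.04)&(np.hypot(W[...,0]-p[0],W[...,1]-p[1])<.06)
    return q
E
python3 - <<'E'
from h import *
s,p=pose(); C=cam('wrist'); im,d=manip.snapshot('wrist'); W=cloud('wrist',d,C)
brown=(im[...,0].astype(int)>im[...,2]+40)&(d>0)&(np.hypot(W[...,0]-p[0],W[...,1]-p[1])<.07)
z=np.percentile(W[brown][:,2],90); b=brown&(W[...,2]>z-.005)
print('p',p,'block',z,cv2.minAreaRect((W[b][:,:2]*1000).astype(np.float32)))
gray=(d>0)&(np.abs(W[...,2]-(z-.036))<.004)&(np.hypot(W[...,0]-p[0],W[...,1]-p[1])<.08)&~brown
print('lid',np.median(W[gray][:,2]),gray.sum(),cv2.minAreaRect((W[gray][:,:2]*1000).astype(np.float32)))
blue=(im[...,2].astype(int)>im[...,0]+50)&(d>0)&(abs(W[...,2]-.024)<.006)
print('tray',cv2.minAreaRect((W[blue][:,:2]*1000).astype(np.float32)),np.round(cv2.boxPoints(cv2.minAreaRect((W[blue][:,:2]*1000).astype(np.float32)))))
for k in range(8): print(round(manip.get_state()['contact_force'][2],2),end=' ')
E
```

```text
p [ 0.54049531  0.31367495  0.18462925 76.04875003] block 0.2056860762987866 ((541.531494140625, 317.0422668457031), (62.544281005859375, 14.783863067626953), 76.33985137939453)
lid 0.16908182786846976 9187 ((542.038818359375, 320.3504333496094), (69.75129699707031, 78.46460723876953), 75.93877410888672)
tray ((492.92462158203125, 325.72503662109375), (101.57588195800781, 204.547119140625), 76.15143585205078) [[381. 301.]
 [580. 252.]
 [604. 351.]
 [406. 400.]]
-3.17 -3.17 -3.17 -3.17 -3.17 -3.17 -3.17 -3.17
```

servo_tool:
  delta_pos:
    - [-0.13,0,0.8]
    - [0,0,0.8]
    - [0,0,0.8]
    - [0,0,0.8]
    - [0,0,0.6]
    - [0,0,0.4]
    - [0,0,0]
  turn:
    - [0,0,0.05]
    - [0,0,0]
    - [0,0,0]
    - [0,0,0]
    - [0,0,0]
    - [0,0,0]
    - [0,0,0]
  grip: [0,0,0,0,0,0,0]

```text
clock: 10.75
tcp_pos: [0.5406, 0.3126, 0.1011]
tcp_rot: [[0.245, 0.97, 0.0], [0.97, -0.245, 0.001], [0.001, 0.0, -1.0]]
contact_force: [-0.3, -0.0, -2.2]
finger_gap: 0.0151
grip_force: 59.0
```

servo_tool:
  delta_pos:
    - [0,0,0]
    - [0,0,0]
    - [0,0,-0.5]
    - [0,0,-1]
    - [0,0,-1]
    - [0,0,-1]
    - [0,0,-1]
  turn:
    - [0,0,0]
    - [0,0,0]
    - [0,0,0]
    - [0,0,0]
    - [0,0,0]
    - [0,0,0]
    - [0,0,0]
  grip: [0.5,0.5,0.5,0.5,0.5,0.5,0.5]

```text
clock: 11.62
tcp_pos: [0.5406, 0.3124, 0.1929]
tcp_rot: [[0.245, 0.97, 0.001], [0.97, -0.245, 0.001], [0.001, 0.001, -1.0]]
contact_force: [0.2, -0.3, -0.7]
finger_gap: 0.0429
grip_force: 0.0
```

```bash
python3 - <<'E'
from h import *
s,p=pose(); print(s['clock'],p,s['contact_force'],s['finger_gap'])
im,d=manip.snapshot('top'); save('t2',im)
W=cloud('top',d)
m=(d>0)&(abs(W[...,2]-.121)<.006)&(W[...,0]>.4)&(W[...,0]<.65)&(abs(W[...,1])<.4)
n,l,st,c=cv2.connectedComponentsWithStats(m.astype(np.uint8))
for i in range(1,n):
    if st[i,4]>60: print(st[i,4],cv2.minAreaRect((W[l==i][:,:2]*1000).astype(np.float32)))
seg(p,[.459,.1,.19,156.9])
seg(p,[.460,.099,.19,156.9],30)
E
```

```text
11.625 [ 0.54063534  0.31238252  0.19291162 75.82950846] [ 0.22564985 -0.29053754 -0.65493544] 0.04291337550173845
65 ((609.4923706054688, 69.36212921142578), (40.234901428222656, 11.893166542053223), 9.259844779968262)
118 ((605.322509765625, -73.34979248046875), (14.791281700134277, 62.68208312988281), 25.57203483581543)
217 ((541.8828735351562, 315.25384521484375), (64.48677062988281, 15.926858901977539), 75.96500396728516)
114 ((460.6117858886719, 99.7199478149414), (14.776335716247559, 58.61692428588867), 68.38245391845703)
N 21 shift [-0.414 -0.42   0.007] turn -0.965 minR 0.469 mid [0.459 0.216]
N 30 shift [-0.289 -0.296  0.005] turn -0.676 minR 0.469 mid [0.458 0.213]
```

servo_tool:
  delta_pos:
    - [-0.414,-0.42,0]
    - [-0.414,-0.42,0]
    - [-0.414,-0.42,0]
    - [-0.414,-0.42,0]
    - [-0.414,-0.42,0]
    - [-0.414,-0.42,0]
    - [-0.414,-0.42,0]
    - [-0.414,-0.42,0]
    - [-0.414,-0.42,0]
    - [-0.414,-0.42,0]
    - [-0.414,-0.42,0]
  turn:
    - [0,0,-0.965]
    - [0,0,-0.965]
    - [0,0,-0.965]
    - [0,0,-0.965]
    - [0,0,-0.965]
    - [0,0,-0.965]
    - [0,0,-0.965]
    - [0,0,-0.965]
    - [0,0,-0.965]
    - [0,0,-0.965]
    - [0,0,-0.965]
  grip: [0.5,0.5,0.5,0.5,0.5,0.5,0.5,0.5,0.5,0.5,0.5]

```text
clock: 13.05
tcp_pos: [0.4584, 0.2152, 0.1916]
tcp_rot: [[-0.476, 0.879, 0.001], [0.879, 0.476, 0.0], [-0.0, 0.001, -1.0]]
contact_force: [1.1, -0.5, -0.7]
finger_gap: 0.0429
grip_force: 0.0
```

servo_tool:
  delta_pos:
    - [-0.414,-0.42,0]
    - [-0.414,-0.42,0]
    - [-0.414,-0.42,0]
    - [-0.414,-0.42,0]
    - [-0.414,-0.42,0]
    - [-0.414,-0.42,0]
    - [-0.414,-0.42,0]
    - [-0.414,-0.42,0]
    - [-0.414,-0.42,0]
    - [-0.414,-0.42,0]
    - [0,0,0]
  turn:
    - [0,0,-0.965]
    - [0,0,-0.965]
    - [0,0,-0.965]
    - [0,0,-0.965]
    - [0,0,-0.965]
    - [0,0,-0.965]
    - [0,0,-0.965]
    - [0,0,-0.965]
    - [0,0,-0.965]
    - [0,0,-0.965]
    - [0,0,0]
  grip: [0.5,0.5,0.5,0.5,0.5,0.5,0.5,0.5,0.5,0.5,0.5]

```text
clock: 14.42
tcp_pos: [0.4593, 0.0988, 0.1912]
tcp_rot: [[-0.919, 0.395, 0.0], [0.395, 0.919, -0.0], [-0.0, -0.0, -1.0]]
contact_force: [0.6, 0.3, 0.4]
finger_gap: 0.0425
grip_force: 0.0
```

```bash
cat >> h.py <<'E'
def blockw(x,y,z=.116):
    """block top (wrist camera) near x,y"""
    C=cam('wrist'); im,d=manip.snapshot('wrist'); W=cloud('wrist',d,C)
    m=(abs(W[...,2]-z)<.008)&(d>0)&(np.hypot(W[...,0]-x,W[...,1]-y)<.06)&(im[...,0].astype(int)>im[...,2]+40)
    r=cv2.minAreaRect((W[m][:,:2]*1000).astype(np.float32)); print('block',m.sum(),r,np.median(W[m][:,2])); return im,d,W,r
E
python3 - <<'E'
from h import *
s,p=pose(); print(s['clock'],p,s['contact_force'])
_,_,_,r=blockw(.46,.0995)
seg(p,[r[0][0]/1e3,r[0][1]/1e3,.095,156.9+0],6)
E
```

```text
14.425 [4.59308931e-01 9.87806394e-02 1.91229899e-01 1.56714829e+02] [0.56941518 0.28135915 0.35362165]
block 1380 ((457.4924621582031, 99.44758605957031), (14.41946029663086, 62.44478988647461), 67.29796600341797) 0.1155557178068668
N 6 shift [ 0.016 -0.001  0.802] turn -0.008 minR 0.468 mid [0.458 0.099]
```

servo_tool:
  delta_pos:
    - [0.05,0,0.96]
    - [0.05,0,0.96]
    - [0,0,0.96]
    - [0,0,0.96]
    - [0,0,0.96]
    - [0,0,0]
    - [0,0,0]
    - [0,0,0]
    - [0,0,0]
    - [0,0,-0.7]
    - [0,0,-0.7]
    - [0,0,0]
  turn:
    - [0,0,-0.1]
    - [0,0,0]
    - [0,0,0]
    - [0,0,0]
    - [0,0,0]
    - [0,0,0]
    - [0,0,0]
    - [0,0,0]
    - [0,0,0]
    - [0,0,0]
    - [0,0,0]
    - [0,0,0]
  grip: [0.5,0.5,0.5,0.5,0.5,0,0,0,0,0,0,0]

```text
clock: 15.98
tcp_pos: [0.4583, 0.1009, 0.1247]
tcp_rot: [[-0.922, 0.387, 0.004], [0.387, 0.922, 0.001], [-0.003, 0.002, -1.0]]
contact_force: [0.1, 0.4, -6.9]
finger_gap: 0.0148
grip_force: 61.5
```

servo_tool:
  delta_pos:
    - [0,0,0]
  turn:
    - [0,0,0]
  grip: [0]

```text
clock: 16.1
tcp_pos: [0.457, 0.1002, 0.1232]
tcp_rot: [[-0.922, 0.386, 0.0], [0.386, 0.922, -0.0], [-0.0, -0.0, -1.0]]
contact_force: [-1.0, -0.2, -7.5]
finger_gap: 0.0149
grip_force: 61.5
```

```bash
python3 - <<'E'
from h import *
s,p=pose(); print(s['clock'],p,s['contact_force'])
a=p.copy(); a[2]=.195
seg(p,a); seg(a,[.4445,.338,.19,166]); seg(a,[.605,-.0735,.19,116.2]); seg([*p[:2],.19,p[3]],[.605,-.0735,.19,116.2],25)
E
```

```text
16.1 [4.57015228e-01 1.00150059e-01 1.23248174e-01 1.57266904e+02] [-1.04376553 -0.22719766 -7.52359587]
N 4 shift [-0.     0.    -0.897] turn -0.0 minR 0.468 mid [0.457 0.1  ]
N 12 shift [0.368 0.923 0.021] turn -0.182 minR 0.473 mid [0.454 0.239]
N 12 shift [-0.962 -0.135  0.021] turn 0.856 minR 0.482 mid [0.559 0.012]
N 25 shift [-0.463 -0.058  0.   ] turn 0.411 minR 0.475 mid [0.55  0.023]
```

servo_tool:
  delta_pos:
    - [0,0,0.6]
    - [0,0,0.5]
    - [0,0,0.25]
    - [0,0,0]
    - [0,0,0]
    - [0,0,0]
    - [0,0,-0.5]
    - [0,0,-1]
    - [0,0,-1]
    - [0,0,-1]
    - [0,0,-1]
    - [0,0,-1]
  turn:
    - [0,0,0]
    - [0,0,0]
    - [0,0,0]
    - [0,0,0]
    - [0,0,0]
    - [0,0,0]
    - [0,0,0]
    - [0,0,0]
    - [0,0,0]
    - [0,0,0]
    - [0,0,0]
    - [0,0,0]
  grip: [0,0,0,0,0.5,0.5,0.5,0.5,0.5,0.5,0.5,0.5]

```text
clock: 17.6
tcp_pos: [0.4572, 0.1007, 0.2078]
tcp_rot: [[-0.923, 0.386, 0.001], [0.386, 0.923, 0.0], [-0.001, 0.001, -1.0]]
contact_force: [0.9, 0.6, 0.4]
finger_gap: 0.0429
grip_force: 0.0
```

servo_tool:
  delta_pos:
    - [0,0,-1]
    - [-0.96,-0.135,-1]
    - [-0.96,-0.135,-0.3]
    - [-0.96,-0.135,0]
    - [-0.96,-0.135,0]
    - [-0.96,-0.135,0]
    - [-0.96,-0.135,0]
    - [-0.96,-0.135,0]
    - [-0.96,-0.135,0]
    - [-0.96,-0.135,0]
    - [-0.96,-0.135,0.7]
    - [-0.96,-0.135,0.7]
  turn:
    - [0,0,0]
    - [0,0,0.856]
    - [0,0,0.856]
    - [0,0,0.856]
    - [0,0,0.856]
    - [0,0,0.856]
    - [0,0,0.856]
    - [0,0,0.856]
    - [0,0,0.856]
    - [0,0,0.856]
    - [0,0,0.856]
    - [0,0,0.856]
  grip: [0.5,0.5,0.5,0.5,0.5,0.5,0.5,0.5,0.5,0.5,0.5,0.5]

```text
clock: 19.1
tcp_pos: [0.5979, -0.0561, 0.2228]
tcp_rot: [[-0.491, 0.871, -0.001], [0.871, 0.491, -0.0], [0.0, -0.001, -1.0]]
contact_force: [-0.9, 0.3, 0.2]
finger_gap: 0.0428
grip_force: 0.0
```

servo_tool:
  delta_pos:
    - [-0.96,-0.135,0.7]
    - [0,0,0.7]
    - [0,0,0]
  turn:
    - [0,0,0.856]
    - [0,0,0]
    - [0,0,0]
  grip: [0.5,0.5,0.5]

```text
clock: 19.48
tcp_pos: [0.6036, -0.0721, 0.1944]
tcp_rot: [[-0.443, 0.897, -0.004], [0.897, 0.443, 0.001], [0.003, -0.003, -1.0]]
contact_force: [-1.2, -0.2, 0.4]
finger_gap: 0.043
grip_force: 0.0
```

```bash
python3 - <<'E'
from h import *
s,p=pose(); print(s['clock'],p,s['contact_force'])
_,_,_,r=blockw(.605,-.0735)
seg(p,[r[0][0]/1e3,r[0][1]/1e3,.095,116.2],6)
E
```

```text
19.475 [ 6.03637970e-01 -7.20682697e-02  1.94401541e-01  1.16272330e+02] [-1.17921828 -0.22194423  0.35080307]
block 1326 ((604.4677734375, -73.73737335205078), (14.242265701293945, 62.85588836669922), 26.789119720458984) 0.11560146587824532
N 6 shift [-0.016  0.     0.828] turn 0.003 minR 0.608 mid [ 0.604 -0.073]
```

servo_tool:
  delta_pos:
    - [-0.05,0,0.99]
    - [-0.05,0,0.99]
    - [0,0,0.99]
    - [0,0,0.99]
    - [0,0,0.99]
    - [0,0,0]
    - [0,0,0]
    - [0,0,0]
    - [0,0,0]
    - [0,0,-0.7]
    - [0,0,-0.7]
    - [0,0,0]
  turn:
    - [0,0,-0.1]
    - [0,0,0]
    - [0,0,0]
    - [0,0,0]
    - [0,0,0]
    - [0,0,0]
    - [0,0,0]
    - [0,0,0]
    - [0,0,0]
    - [0,0,0]
    - [0,0,0]
    - [0,0,0]
  grip: [0.5,0.5,0.5,0.5,0.5,0,0,0,0,0,0,0]

```text
clock: 21.02
tcp_pos: [0.6072, -0.0744, 0.1273]
tcp_rot: [[-0.448, 0.894, 0.004], [0.894, 0.448, 0.0], [-0.002, 0.004, -1.0]]
contact_force: [1.3, 0.7, -2.4]
finger_gap: 0.0149
grip_force: 60.6
```

```bash
python3 - <<'E'
from h import *
s,p=pose(); print(s['clock'],p,s['contact_force'])
a=p.copy(); a[2]=.305
seg(a,[.4445,.338,.305,76]);
E
```

```text
21.025 [ 6.07159484e-01 -7.43943032e-02  1.27300097e-01  1.16600353e+02] [ 1.26062215  0.73137383 -2.42605499]
N 22 shift [ 0.997 -0.254  0.   ] turn 0.461 minR 0.5 mid [0.482 0.137]
```

servo_tool:
  delta_pos:
    - [0,0,-0.9]
    - [0,0,-1]
    - [0,0,-1]
    - [0,0,-1]
    - [0,0,-1]
    - [0,0,-1]
    - [0,0,-1]
    - [0.99,-0.254,-1]
    - [0.99,-0.254,-0.8]
    - [0.99,-0.254,-0.3]
    - [0.99,-0.254,0]
    - [0.99,-0.254,0]
  turn:
    - [0,0,0]
    - [0,0,0]
    - [0,0,0]
    - [0,0,0]
    - [0,0,0]
    - [0,0,0]
    - [0,0,0]
    - [0,0,0.461]
    - [0,0,0.461]
    - [0,0,0.461]
    - [0,0,0.461]
    - [0,0,0.461]
  grip: [0,0,0,0,0,0,0,0,0,0,0,0]

```text
clock: 22.52
tcp_pos: [0.5431, 0.0074, 0.3061]
tcp_rot: [[-0.298, 0.955, 0.0], [0.955, 0.298, 0.0], [-0.0, 0.0, -1.0]]
contact_force: [0.4, 0.2, -2.4]
finger_gap: 0.015
grip_force: 60.5
```

servo_tool:
  delta_pos:
    - [0.99,-0.254,0]
    - [0.99,-0.254,0]
    - [0.99,-0.254,0]
    - [0.99,-0.254,0]
    - [0.99,-0.254,0]
    - [0.99,-0.254,0]
    - [0.99,-0.254,0]
    - [0.99,-0.254,0]
    - [0.99,-0.254,0]
    - [0.99,-0.254,0]
    - [0.99,-0.254,0.3]
    - [0.99,-0.254,0.5]
  turn:
    - [0,0,0.461]
    - [0,0,0.461]
    - [0,0,0.461]
    - [0,0,0.461]
    - [0,0,0.461]
    - [0,0,0.461]
    - [0,0,0.461]
    - [0,0,0.461]
    - [0,0,0.461]
    - [0,0,0.461]
    - [0,0,0.461]
    - [0,0,0.461]
  grip: [0,0,0,0,0,0,0,0,0,0,0,0]

```text
clock: 24.02
tcp_pos: [0.4536, 0.2342, 0.2901]
tcp_rot: [[0.083, 0.997, 0.001], [0.997, -0.083, 0.001], [0.001, 0.001, -1.0]]
contact_force: [-0.2, 0.5, -3.0]
finger_gap: 0.0148
grip_force: 60.5
```

servo_tool:
  delta_pos:
    - [0.99,-0.254,0.6]
    - [0.99,-0.254,0.6]
    - [0.99,-0.254,0.6]
    - [0.99,-0.254,0.6]
    - [0.99,-0.254,0.6]
    - [0,0,0]
  turn:
    - [0,0,0.461]
    - [0,0,0.461]
    - [0,0,0.461]
    - [0,0,0.461]
    - [0,0,0.461]
    - [0,0,0]
  grip: [0,0,0,0,0,0]

```text
clock: 24.78
tcp_pos: [0.442, 0.3363, 0.2291]
tcp_rot: [[0.237, 0.971, -0.002], [0.971, -0.237, 0.0], [-0.0, -0.002, -1.0]]
contact_force: [0.5, -0.3, -2.2]
finger_gap: 0.0148
grip_force: 60.5
```

```bash
cat > fit.py <<'E'
from h import *
s,p=pose(); C=cam('wrist'); im,d=manip.snapshot('wrist'); W=cloud('wrist',d,C); save('w3',im)
brown=(im[...,0].astype(int)>im[...,2]+40)&(d>0)&(np.hypot(W[...,0]-p[0],W[...,1]-p[1])<.07)
z=np.percentile(W[brown][:,2],90); b=brown&(W[...,2]>z-.005)
r=cv2.minAreaRect((W[b][:,:2]*1000).astype(np.float32))
print(s['clock'],'p',p,s['contact_force'],'block',z,r)
import sys
tx,ty,tphi,tz=map(float,sys.argv[1:])
cur=[r[0][0]/1e3,r[0][1]/1e3,z-.116,p[3]]
seg(cur,[tx,ty,tz,tphi],1)
E
python3 fit.py .4445 .338 76 .005
```

```text
24.775 p [ 0.44195939  0.33627085  0.22905896 76.26429344] [ 0.45093926 -0.34302344 -2.21056684] block 0.2478499605272212 ((442.0374755859375, 336.72509765625), (63.02381896972656, 14.80349349975586), 75.78251647949219)
N 1 shift [0.091 0.104 6.342] turn 0.066 minR 0.558 mid [0.444 0.338]
```

servo_tool:
  delta_pos:
    - [0.09,0.1,0.9]
    - [0,0,1]
    - [0,0,1]
    - [0,0,1]
    - [0,0,0.9]
    - [0,0,0.7]
    - [0,0,0.5]
    - [0,0,0.3]
    - [0,0,0]
  turn:
    - [0,0,0]
    - [0,0,0]
    - [0,0,0]
    - [0,0,0]
    - [0,0,0]
    - [0,0,0]
    - [0,0,0]
    - [0,0,0]
    - [0,0,0]
  grip: [0,0,0,0,0,0,0,0,0]

```text
clock: 25.95
tcp_pos: [0.4459, 0.3364, 0.1033]
tcp_rot: [[0.241, 0.971, 0.0], [0.971, -0.241, 0.001], [0.001, 0.0, -1.0]]
contact_force: [-0.5, 0.4, -2.8]
finger_gap: 0.0151
grip_force: 60.5
```

servo_tool:
  delta_pos:
    - [0,0,0]
    - [0,0,0]
    - [0,0,-0.5]
    - [0,0,-1]
    - [0,0,-1]
    - [0,0,-1]
    - [0,0,-1]
  turn:
    - [0,0,0]
    - [0,0,0]
    - [0,0,0]
    - [0,0,0]
    - [0,0,0]
    - [0,0,0]
    - [0,0,0]
  grip: [0.5,0.5,0.5,0.5,0.5,0.5,0.5]

```text
clock: 26.82
tcp_pos: [0.4459, 0.3362, 0.1947]
tcp_rot: [[0.241, 0.97, 0.001], [0.97, -0.241, 0.001], [0.001, 0.001, -1.0]]
contact_force: [0.4, -0.3, -0.4]
finger_gap: 0.0428
grip_force: 0.0
```

```bash
python3 - <<'E'
from h import *
s,p=pose(); print(s['clock'],p,s['contact_force'])
im,d=manip.snapshot('top'); save('t3',im)
W=cloud('top',d)
m=(d>0)&(abs(W[...,2]-.121)<.007)&(W[...,0]>.4)&(W[...,0]<.65)&(abs(W[...,1])<.42)
n,l,st,c=cv2.connectedComponentsWithStats(m.astype(np.uint8))
for i in range(1,n):
    if st[i,4]>60: print(st[i,4],cv2.minAreaRect((W[l==i][:,:2]*1000).astype(np.float32)))
seg(p,[.458,.100,.19,157])
E
```

```text
26.825 [ 0.44590629  0.33618867  0.19474666 76.04098237] [ 0.4233646 -0.3182102 -0.3912028]
67 ((609.456298828125, 68.95793914794922), (40.2303466796875, 12.399393081665039), 8.482945442199707)
216 ((541.8360595703125, 315.0053405761719), (63.682586669921875, 15.897689819335938), 75.96235656738281)
174 ((459.1524658203125, 100.870849609375), (15.471334457397461, 63.029991149902344), 67.52302551269531)
229 ((446.416259765625, 336.7297668457031), (64.56021118164062, 16.331514358520508), 76.17353057861328)
N 21 shift [-0.569 -0.226  0.011] turn -0.964 minR 0.45 mid [0.409 0.21 ]
```

View pics/t3.png

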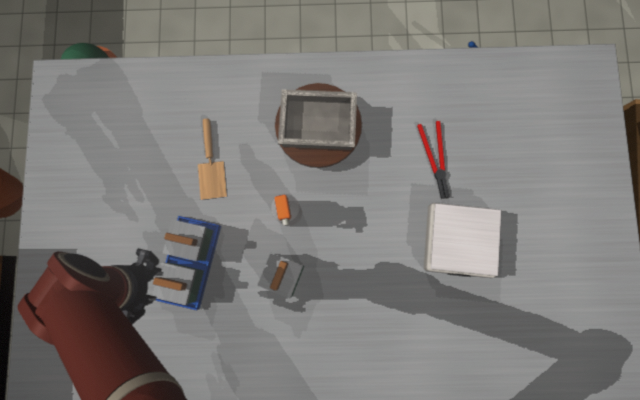

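Both light tins stand in the two bays (around pixels (190,240) and (178,283)); the bystanders are where they were. Next is the heavy tin at (285,276).

servo_tool:
  delta_pos:
    - [-0.569,-0.226,0]
    - [-0.569,-0.226,0]
    - [-0.569,-0.226,0]
    - [-0.569,-0.226,0]
    - [-0.569,-0.226,0]
    - [-0.569,-0.226,0]
    - [-0.569,-0.226,0]
    - [-0.569,-0.226,0]
    - [-0.569,-0.226,0]
    - [-0.569,-0.226,0]
    - [-0.569,-0.226,0]
  turn:
    - [0,0,-0.964]
    - [0,0,-0.964]
    - [0,0,-0.964]
    - [0,0,-0.964]
    - [0,0,-0.964]
    - [0,0,-0.964]
    - [0,0,-0.964]
    - [0,0,-0.964]
    - [0,0,-0.964]
    - [0,0,-0.964]
    - [0,0,-0.964]
  grip: [0.5,0.5,0.5,0.5,0.5,0.5,0.5,0.5,0.5,0.5,0.5]

```text
clock: 28.25
tcp_pos: [0.4087, 0.2094, 0.1934]
tcp_rot: [[-0.479, 0.878, 0.001], [0.878, 0.479, 0.0], [-0.0, 0.001, -1.0]]
contact_force: [0.4, -1.1, -0.7]
finger_gap: 0.0428
grip_force: 0.0
```

servo_tool:
  delta_pos:
    - [-0.569,-0.226,0]
    - [-0.569,-0.226,0]
    - [-0.569,-0.226,0]
    - [-0.569,-0.226,0]
    - [-0.569,-0.226,0]
    - [-0.569,-0.226,0]
    - [-0.569,-0.226,0]
    - [-0.569,-0.226,0]
    - [-0.569,-0.226,0]
    - [-0.569,-0.226,0]
    - [0,0,0]
  turn:
    - [0,0,-0.964]
    - [0,0,-0.964]
    - [0,0,-0.964]
    - [0,0,-0.964]
    - [0,0,-0.964]
    - [0,0,-0.964]
    - [0,0,-0.964]
    - [0,0,-0.964]
    - [0,0,-0.964]
    - [0,0,-0.964]
    - [0,0,0]
  grip: [0.5,0.5,0.5,0.5,0.5,0.5,0.5,0.5,0.5,0.5,0.5]

```text
clock: 29.62
tcp_pos: [0.4584, 0.0993, 0.1931]
tcp_rot: [[-0.919, 0.393, 0.0], [0.393, 0.919, 0.0], [-0.0, 0.0, -1.0]]
contact_force: [-0.6, -0.2, -0.3]
finger_gap: 0.0425
grip_force: 0.0
```

```bash
python3 - <<'E'
from h import *
s,p=pose(); print(s['clock'],p,s['contact_force'])
_,_,_,r=blockw(.458,.1)
seg(p,[r[0][0]/1e3,r[0][1]/1e3,.095,157],6)
E
```

```text
29.625 [4.58397181e-01 9.92515250e-02 1.93094927e-01 1.56836672e+02] [-0.57937779 -0.22491888 -0.32301739]
block 1361 ((458.4253845214844, 99.9674301147461), (14.701314926147461, 62.71061706542969), 67.42337799072266) 0.11558928196691576
N 6 shift [0.002 0.006 0.817] turn -0.007 minR 0.469 mid [0.458 0.1  ]
```

servo_tool:
  delta_pos:
    - [0,0.03,0.98]
    - [0,0,0.98]
    - [0,0,0.98]
    - [0,0,0.98]
    - [0,0,0.98]
    - [0,0,0]
    - [0,0,0]
    - [0,0,0]
    - [0,0,0]
    - [0,0,-0.5]
    - [0,0,-1]
    - [0,0,-1]
  turn:
    - [0,0,-0.1]
    - [0,0,0]
    - [0,0,0]
    - [0,0,0]
    - [0,0,0]
    - [0,0,0]
    - [0,0,0]
    - [0,0,0]
    - [0,0,0]
    - [0,0,0]
    - [0,0,0]
    - [0,0,0]
  grip: [0.5,0.5,0.5,0.5,0.5,0,0,0,0,0,0,0]

```text
clock: 31.18
tcp_pos: [0.4579, 0.1002, 0.1458]
tcp_rot: [[-0.923, 0.384, -0.001], [0.384, 0.923, -0.0], [0.0, -0.0, -1.0]]
contact_force: [0.5, -0.1, -6.6]
finger_gap: 0.0148
grip_force: 60.2
```

servo_tool:
  delta_pos:
    - [0,0,-1]
    - [0,0,-1]
    - [0,0,-1]
    - [0,0,-1]
    - [0,0,-0.5]
    - [0,0,0]
  turn:
    - [0,0,0]
    - [0,0,0]
    - [0,0,0]
    - [0,0,0]
    - [0,0,0]
    - [0,0,0]
  grip: [0,0,0,0,0,0]

```text
clock: 31.92
tcp_pos: [0.4582, 0.1005, 0.2355]
tcp_rot: [[-0.923, 0.384, 0.001], [0.384, 0.923, -0.0], [-0.001, 0.0, -1.0]]
contact_force: [-0.5, 0.5, -6.6]
finger_gap: 0.015
grip_force: 60.3
```

```bash
python3 - <<'E'
from h import *
s,p=pose(); print(s['clock'],p,s['contact_force'],s['finger_gap'])
seg(p,[.532,-.319,p[2],82.8]); seg(p,[.532,-.319,p[2],82.8],25)
E
```

```text
31.925 [4.58150497e-01 1.00466289e-01 2.35508907e-01 1.57396642e+02] [-0.47019321  0.45707657 -6.55583801] 0.014960863829740103
N 22 shift [-0.965 -0.386  0.   ] turn 0.848 minR 0.481 mid [ 0.569 -0.117]
N 25 shift [-0.851 -0.337  0.   ] turn 0.746 minR 0.479 mid [ 0.567 -0.106]
```

servo_tool:
  delta_pos:
    - [0,0,-1]
    - [0,0,-1]
    - [0,0,-1]
    - [0,0,-0.3]
    - [-0.851,-0.337,0]
    - [-0.851,-0.337,0]
    - [-0.851,-0.337,0]
    - [-0.851,-0.337,0]
    - [-0.851,-0.337,0]
    - [-0.851,-0.337,0]
    - [-0.851,-0.337,0]
    - [-0.851,-0.337,0]
  turn:
    - [0,0,0]
    - [0,0,0]
    - [0,0,0]
    - [0,0,0]
    - [0,0,0.746]
    - [0,0,0.746]
    - [0,0,0.746]
    - [0,0,0.746]
    - [0,0,0.746]
    - [0,0,0.746]
    - [0,0,0.746]
    - [0,0,0.746]
  grip: [0,0,0,0,0,0,0,0,0,0,0,0]

```text
clock: 33.42
tcp_pos: [0.5428, -0.0191, 0.3011]
tcp_rot: [[-0.686, 0.727, -0.0], [0.727, 0.686, 0.0], [0.0, 0.0, -1.0]]
contact_force: [0.3, -0.5, -6.8]
finger_gap: 0.0149
grip_force: 60.2
```

servo_tool:
  delta_pos:
    - [-0.851,-0.337,0]
    - [-0.851,-0.337,0]
    - [-0.851,-0.337,0]
    - [-0.851,-0.337,0]
    - [-0.851,-0.337,0]
    - [-0.851,-0.337,0]
    - [-0.851,-0.337,0]
    - [-0.851,-0.337,0.3]
    - [-0.851,-0.337,0.4]
    - [-0.851,-0.337,0.4]
    - [-0.851,-0.337,0.4]
    - [-0.851,-0.337,0.4]
  turn:
    - [0,0,0.746]
    - [0,0,0.746]
    - [0,0,0.746]
    - [0,0,0.746]
    - [0,0,0.746]
    - [0,0,0.746]
    - [0,0,0.746]
    - [0,0,0.746]
    - [0,0,0.746]
    - [0,0,0.746]
    - [0,0,0.746]
    - [0,0,0.746]
  grip: [0,0,0,0,0,0,0,0,0,0,0,0]

```text
clock: 34.92
tcp_pos: [0.5628, -0.2343, 0.2624]
tcp_rot: [[-0.131, 0.991, -0.0], [0.991, 0.131, 0.0], [0.0, -0.0, -1.0]]
contact_force: [-0.4, -0.1, -5.5]
finger_gap: 0.0148
grip_force: 60.2
```

servo_tool:
  delta_pos:
    - [-0.851,-0.337,0.3]
    - [-0.851,-0.337,0.3]
    - [-0.851,-0.337,0.3]
    - [-0.851,-0.337,0.2]
    - [-0.851,-0.337,0]
    - [0,0,0]
    - [0,0,0]
  turn:
    - [0,0,0.746]
    - [0,0,0.746]
    - [0,0,0.746]
    - [0,0,0.746]
    - [0,0,0.746]
    - [0,0,0]
    - [0,0,0]
  grip: [0,0,0,0,0,0,0]

```text
clock: 35.8
tcp_pos: [0.5328, -0.3178, 0.2416]
tcp_rot: [[0.124, 0.992, 0.002], [0.992, -0.124, 0.001], [0.002, 0.001, -1.0]]
contact_force: [0.5, 0.0, -6.5]
finger_gap: 0.0151
grip_force: 60.3
```

```bash
python3 fit.py .532 -.3195 82.8 .066; python3 - <<'E'
from h import *
C=cam('wrist'); im,d=manip.snapshot('wrist'); W=cloud('wrist',d,C); save('w4',im)
m=(d>0)&(abs(W[...,2]-.066)<.006)&(np.hypot(W[...,0]-.532,W[...,1]+.319)<.12)
r=cv2.minAreaRect((W[m][:,:2]*1000).astype(np.float32)); print(m.sum(),r,np.median(W[m][:,2]))
im,d=manip.snapshot('top'); W=cloud('top',d)
m=(d>0)&(abs(W[...,2]-.069)<.006)&(np.hypot(W[...,0]-.532,W[...,1]+.319)<.12)
print(m.sum(),cv2.minAreaRect((W[m][:,:2]*1000).astype(np.float32)))
E
```

```text
35.8 p [ 0.53279742 -0.31775288  0.24155515 82.88027481] [ 0.53364581  0.00746171 -6.46399625] block 0.2624882935902783 ((532.6318359375, -318.880859375), (63.49469757080078, 14.348991394042969), 82.7472152709961)
N 1 shift [-0.035 -0.028  4.024] turn 0.02 minR 0.621 mid [ 0.532 -0.32 ]
6885 ((535.83544921875, -281.5362548828125), (70.37776184082031, 150.13479614257812), 83.2435531616211) 0.06580299022165029
2291 ((531.573974609375, -318.20367431640625), (149.3697509765625, 149.58421325683594), 83.04641723632812)
```

View pics/w4.png

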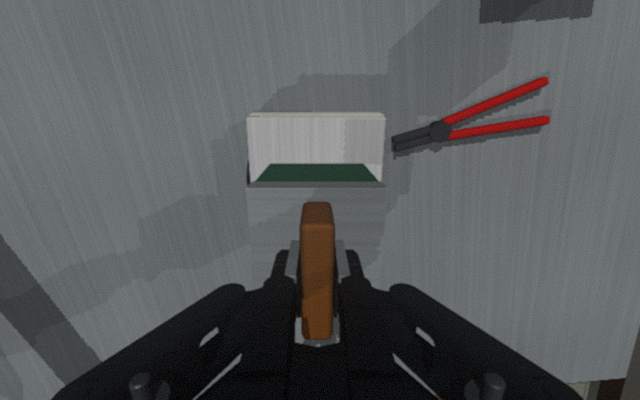

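servo_tool:
  delta_pos:
    - [-0.04,-0.05,0.7]
    - [0,0,0.9]
    - [0,0,0.8]
    - [0,0,0.6]
    - [0,0,0.4]
    - [0,0,0.25]
    - [0,0,0.15]
    - [0,0,0.1]
    - [0,0,0.1]
    - [0,0,0.1]
    - [0,0,0.1]
    - [0,0,0]
  turn:
    - [0,0,0]
    - [0,0,0]
    - [0,0,0]
    - [0,0,0]
    - [0,0,0]
    - [0,0,0]
    - [0,0,0]
    - [0,0,0]
    - [0,0,0]
    - [0,0,0]
    - [0,0,0]
    - [0,0,0]
  grip: [0,0,0,0,0,0,0,0,0,0,0,0]

```text
clock: 37.45
tcp_pos: [0.5313, -0.3198, 0.1575]
tcp_rot: [[0.125, 0.992, 0.001], [0.992, -0.125, -0.0], [-0.0, 0.001, -1.0]]
contact_force: [-1.5, 0.7, -2.0]
finger_gap: 0.0153
grip_force: 60.8
```

servo_tool:
  delta_pos:
    - [0,0,0.1]
    - [0,0,0.1]
    - [0,0,0]
  turn:
    - [0,0,0]
    - [0,0,0]
    - [0,0,0]
  grip: [0,0,0]

```text
clock: 37.83
tcp_pos: [0.5312, -0.3198, 0.1533]
tcp_rot: [[0.125, 0.992, 0.0], [0.992, -0.125, -0.0], [-0.0, 0.0, -1.0]]
contact_force: [0.0, -0.2, -2.0]
finger_gap: 0.015
grip_force: 61.1
```

servo_tool:
  delta_pos:
    - [0,0,0.08]
    - [0,0,0]
    - [0,0,0]
  turn:
    - [0,0,0]
    - [0,0,0]
    - [0,0,0]
  grip: [0,0,0]

```text
clock: 38.2
tcp_pos: [0.5312, -0.3197, 0.1517]
tcp_rot: [[0.125, 0.992, 0.001], [0.992, -0.125, -0.0], [-0.0, 0.001, -1.0]]
contact_force: [-1.3, 0.7, -0.3]
finger_gap: 0.015
grip_force: 61.2
```

servo_tool:
  delta_pos:
    - [0,0,0.08]
    - [0,0,0]
    - [0,0,0]
  turn:
    - [0,0,0]
    - [0,0,0]
    - [0,0,0]
  grip: [0,0,0]

```text
clock: 38.58
tcp_pos: [0.5312, -0.3197, 0.15]
tcp_rot: [[0.125, 0.992, 0.0], [0.992, -0.125, -0.0], [-0.0, 0.0, -1.0]]
contact_force: [-1.0, -0.9, -0.9]
finger_gap: 0.0151
grip_force: 61.3
```

servo_tool:
  delta_pos:
    - [0,0,0]
    - [0,0,0]
    - [0,0,0]
    - [0,0,-0.3]
    - [0,0,-0.6]
    - [0,0,-1]
    - [0,0,-1]
    - [0,0,-1]
    - [0,0,-1]
    - [0,0,-1]
    - [0,0,0]
    - [0,0,0]
  turn:
    - [0,0,0]
    - [0,0,0]
    - [0,0,0]
    - [0,0,0]
    - [0,0,0]
    - [0,0,0]
    - [0,0,0]
    - [0,0,0]
    - [0,0,0]
    - [0,0,0]
    - [0,0,0]
    - [0,0,0]
  grip: [0.3,0.5,0.5,0.5,0.5,0.5,0.5,0.5,0.5,0.5,0.5,0.5]

```text
clock: 40.08
tcp_pos: [0.5306, -0.3195, 0.2675]
tcp_rot: [[0.125, 0.992, -0.001], [0.992, -0.125, 0.0], [0.0, -0.001, -1.0]]
contact_force: [-0.4, -0.5, -0.2]
finger_gap: 0.0433
grip_force: 0.0
```

```bash
python3 - <<'E'
from h import *
s,p=pose(); print(s['clock'],p,s['contact_force'],s['finger_gap'])
blockw(.532,-.3195,.173)
im,d=manip.snapshot('scene'); save('s4',im)
E
```

```text
40.075 [ 0.53060356 -0.31954779  0.26752385 82.81812548] [-0.39232596 -0.52998226 -0.22688074] 0.04330883901974841
block 1095 ((530.5659790039062, -320.4429016113281), (61.900718688964844, 13.851276397705078), 83.31338500976562) 0.1710767135587316
```

View pics/s4.png

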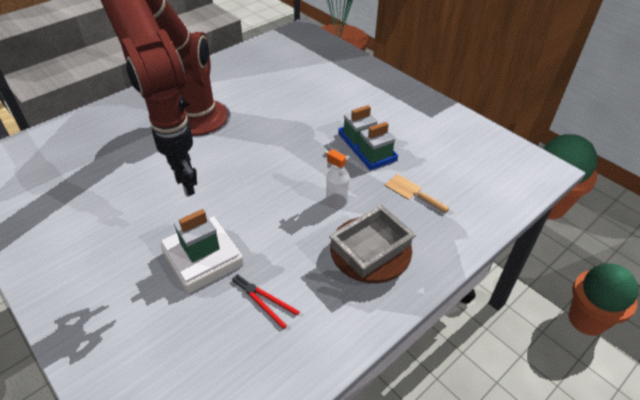

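The picture shows the heavy tin upright mid-pan at (197,240) with the pan sunk about 11 mm. The two light tins stand in the tray at (368,140), and the bystanders have not moved. The gripper is clear.

```bash
python3 -c "
from plant import manip
print(manip.hand_in())"
```

```text
the job is handed in; nothing more can be done
None
```

Job handed in at about 40 s: the two light tins stand in the tray's bays and the heavy tin, set down last, sits upright in the middle of the scale's pan; the hand-in gave no verdict.

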